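# Bring the ring core to the pick window

### The job

Two component carousels stand on the electronics bench. On the one that holds the ring core (the part with a hole through its middle), turn the wheel by its bar grip until the whole ring core shows in the middle of that carousel's fixed window frame, then let go. Leave the other carousel's wheel as it is.

Things in the scene. Friction and masses are not known exactly. Their poses are not given: they have to be found in the camera images.
- grip (a point): Grip of the wheel that holds the ring core: an upright grey bar 50 mm long (along this point's x), 14 thick (y), from 50 to 100 mm above the table. The point is on the wheel's vertical axis, 87 mm above the table. The white wheel (180 mm across, rim 33 mm high, six open compartments) turns freely with an even drag of 0.06 N m, no clicks, and stays where left. Its foot is screwed down.
- ring_bay (a point): Middle of the ring core: black ring, 28 mm across, 10 mm hole, fixed in its compartment 62 mm from the wheel's axis, 23 mm above the table; turns with the wheel, and the grip's x axis points at it. Only this one part has a hole; all other compartments hold black discs, blocks, chips, rods and cylinders. It starts 0.55 to 1.35 rad anticlockwise (from above) of the window.
- window (a point): Centre of the opening in that carousel's fixed dark steel window frame, on its top face 48 mm above the table, 62 mm from the wheel's axis. The opening is 40 mm (radially) by 50 mm (along the rim) in a flat plate 77 by 74 by 4 mm, which reaches over the wheel from a post outside the rim to 33 mm from the axis. Its x axis points away from the wheel's axis.
- other_bay (a point): A compartment with a solid black disc, 28 mm across, on the wheel of the other carousel (same make and size, no ring core), 62 mm from its axis, 23 mm above the table. That wheel must not be turned. The carousels stand side by side, left and right, in either order.
Things that resemble listed ones, but are neither listed nor needed, are in the scene too. Leave any orange look-alike of the part that bears grip alone.

How it is judged (in metres and radians):
At the end, for the whole second after the job is handed in: The middle of the ring core is within 12 mm (about 11 degrees of wheel turn) of the middle of the window, seen from above, and stays there with the grip released; the other carousel's wheel has not been turned (horizontal distance between ring_bay and window below 0.012 m); the robot touches nothing.
It fails at once if the other carousel's wheel was turned (its compartment moved more than 10 mm, about 9 degrees) (distance of other_bay from where it was at the start of the episode above 0.01 m).
It also fails if it takes over 29 s, if anything falls off the work surface, if the arm or the gripper's body presses on something with over 40 N, if the wrist force passes 120 N, or if a joint passes its speed limit or range.

### The arm

A 6-joint arm with a two-finger parallel gripper is mounted at the origin on the work surface. World frame = base frame: x ahead of the robot, y to its left, z up, the work surface at z = 0. Lengths are in m, angles in degrees, forces in N, time in s.
With the tool pointing down it reaches from about 0.425 to 1.125 m from the base axis. Payload 14.9 kg.
Tool frame: the origin (TCP) lies between the finger pads; the fingertips stand 14 mm ahead of it and the grasp point (between the pads) lies 5 mm behind it; z points along the fingers, y is the line along which they close (so a half turn about z gives the same grasp; the last joint's range is limited). The gripper opens to 91 mm and grips with 3 to 60 N. Pads are 32 mm wide; open, the fingers measure 118 mm over their backs; the gripper's body (76 mm by 178 mm) begins 60 mm behind the grasp point.
Start: joints at [-1.908, 21.709, 99.362, -0, 58.929, -1.908], TCP at [0.7, -0, 0.228] pointing down, gripper open.
Joint ranges: [-158.91, 158.91], [-42.39, 125.64], [0.06, 152.35], [-60.88, 240.88], [17.5, 164.5], [-176.32, 176.32]. Speed limits (degrees/s): [108.29, 108.29, 136.94, 180, 180, 180].

### API

Orientations are given as a 3x3 rotation matrix whose columns are the frame's x, y, z axes.
In Python, from bench import sense, read_camera, sign_off, spot_in, cut_out, place_of gives the robot as it stands.
- The arm moves only by the tool move_arm, never from a script. Its argument "commands" is a list of rows, each an object with "gripper": the closure, from -1 (fully open) to 1 (shut); "delta_pos": the shift along the tool's x, y, z in m, a list of three; "spin": the turn about the tool's z in rad. A call has 1 to 5 rows; each row is the pose to reach, as a shift and turn from the pose commanded when the call began, along the tool's axes at that moment; what a row does not reach only later rows make up. A row lasts 1/10 s, in which the tool goes at most 50 mm and 8.59 degrees, less where a joint would pass 70% of its speed; a pose out of reach is approached as far as the arm can. A call with a gripper value outside its range is refused whole. The fingers move at their own pace and stop on an object; "grip_force" is the grip in N (left out, the last holds). Time passes only in rows, so rows that repeat a pose let the fingers close. It gives the time, the measured TCP pose, the force, the opening and the grip force at its end, in the units of the state.
- sense(): the state, without advancing time (a new reading comes with each control period).
- read_camera(name): name is "scene" or "side" or "wrist"; returns a dict with "pixels" (400x640x3 uint8, red, green, blue), "z_map" (400x640 float32, m along the optical axis (not along the pixel's ray), 0 where there is no reading), "fx", "fy", "cx", "cy" (pixels), "origin" and "rotation" of the camera in the world. Camera axes: x right, y up, looking along -z (the intrinsics and any distortion apply to the point x, -y, -z); pixel columns grow to the right and rows downward; lengths in m; the calibration is good to about 2 mm. A picture is of the moment at which its call begins.
- sign_off(): hands the job in; it is judged then, once.
Trained networks look in the newest picture that a camera, given by its name, has taken for a name from the list of things; names that differ only in an ending like _2 or _b are one class to them, and where a whole thing is asked for, a point or a joint stands for the part that bears it (a point fixed in the world has none). Each returns a list of dicts, best first, with "conf" (0 to 1); they miss things now and then, are a little off and sometimes report something else, mostly with a low value. They report only what shows in the picture. A call takes as long as a camera call. They do not tell look-alikes from the thing itself.
- spot_in(camera, thing): "box" ([left, top, right, bottom] in pixels, round what is visible of it).
- cut_out(camera, thing): "pixels" (400x640 bool, what is visible of it) and "box" ([left, top, right, bottom] in pixels, round what is visible of it).
- place_of(camera, thing): "location" ([column, row] in pixels: a listed point, or the origin of a listed thing).
The state is a dict: "t": time; "joint_positions": joint angles; "qd": joint speeds; "joint_torque": joint torques, N m; "tool_pos": TCP position; "tool_rot": TCP orientation; "force": force on the tool from outside, world axes, zero at the start; "moment": the same for the moment, N m; "finger_gap": opening from 0.0 (shut) to 1.0 (fully open); "gripper_force": force on a finger pad.
Only numpy, scipy, OpenCV 4.12 (cv2) and the standard library are available. Lean on these libraries where they do the work, as an engineer would, in place of code of your own. Each camera call takes 0.05 s, during which the arm holds its last target. There are 200 camera calls.

## Working session

There is one attempt and no reset: what is moved stays moved. The work goes in short steps, Python scripts to look and compute and a tool call to move; the robot and the scene stay as the last step left them, time stands still between calls to the robot, and variables do not carry over. Pictures are saved under pics/ and viewed, at most 10 in all, crops included, and the job is handed in when it is done.

Besides the shell and the picture viewer there is one more tool, called after ">>>" as name([rows], argument=value, ...), one row to a line, values as JSON. move_arm: Moves the arm, as the interface text tells. Its arguments: {"type":"object","properties":{"commands":{"type":"array"},"grip_force":{"type":"number"}},"required":["commands"]}

```bash
mkdir -p pics
cat > h.py <<'E'
import numpy as np,cv2
from bench import *
def px2w(c,u,v,z=None,d=None):
    r=np.array([(u-c["cx"])/c["fx"],-(v-c["cy"])/c["fy"],-1.0]);R=np.array(c["rotation"]);o=np.array(c["origin"])
    w=R@r
    if z is not None: return o+w*(z-o[2])/w[2]
    if d is None: d=c["z_map"][int(round(v)),int(round(u))]
    return o+w*d
E
python3 - <<'E'
from h import *
for n in("scene","wrist"):
    c=read_camera(n);cv2.imwrite(f"pics/{n}0.png",c["pixels"][:,:,::-1])
    print(n,c["origin"],c["fx"],[k for k in c])
    for t,z in(("grip",.087),("ring_bay",.023),("window",.048),("other_bay",.023)):
        for p in place_of(n,t)[:4]:
            u,v=p["location"];print(t,round(p["conf"],2),np.round([u,v]),px2w(c,u,v,z).round(3),px2w(c,u,v).round(3))
E
```

```text
scene [ 1.25866675 -0.33746647  0.63283631] 382.66703390237296 ['pixels', 'z_map', 'fx', 'fy', 'cx', 'cy', 'origin', 'rotation']
grip 0.95 [291. 221.] [ 0.467 -0.17   0.087] [ 0.471 -0.171  0.09 ]
grip 0.77 [206. 188.] [ 0.232 -0.369  0.087] [ 0.249 -0.368  0.096]
ring_bay 0.81 [210. 222.] [ 0.315 -0.373  0.023] [ 0.339 -0.372  0.038]
ring_bay 0.69 [316. 243.] [ 0.494 -0.114  0.023] [ 0.498 -0.115  0.026]
window 0.82 [303. 248.] [ 0.536 -0.158  0.048] [ 0.5   -0.149  0.019]
window 0.65 [213. 210.] [ 0.295 -0.36   0.048] [ 0.249 -0.362  0.02 ]
other_bay 0.94 [452. 229.] [0.54  0.265 0.023] [0.546 0.26  0.028]
wrist [0.70005492 0.07394874 0.38647936] 279.5772739486455 ['pixels', 'z_map', 'fx', 'fy', 'cx', 'cy', 'origin', 'rotation']
ring_bay 0.73 [181. 256.] [ 0.499 -0.105  0.023] [ 0.498 -0.107  0.02 ]
```

View pics/scene0.png

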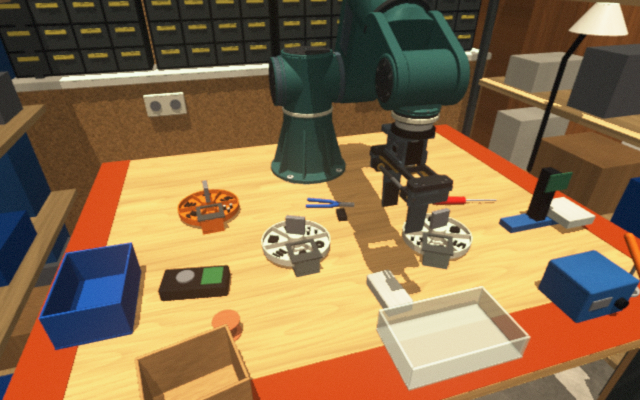

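View pics/wrist0.png

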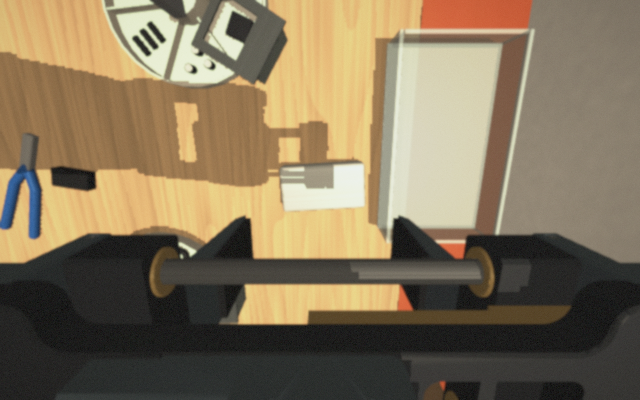

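The scene view shows an orange look-alike at (209,207), a white wheel A at (296,240) and a white wheel B at (437,237), the latter partly behind the gripper. The wrist view shows B at the top (185,30), with rods and cylinders visible. Next I'll crop A and B close up.

Run:
```python
from h import *
c=read_camera("scene");im=c["pixels"][:,:,::-1]
s=read_camera("side");sm=s["pixels"][:,:,::-1]
f=lambda a:cv2.resize(a,(400,300),interpolation=cv2.INTER_CUBIC)
def pr(c,p):
    q=np.array(c["rotation"]).T@(np.array(p)-c["origin"]);return c["cx"]+c["fx"]*q[0]/-q[2],c["cy"]-c["fy"]*q[1]/-q[2]
a,b=pr(s,(.467,-.17,.04)),pr(s,(.5,.25,.04));print(a,b,s["origin"])
def cr(m,u,v,w=40,h=30):
    u=int(np.clip(u,w,640-w));v=int(np.clip(v,h,400-h));return f(m[v-h:v+h,u-w:u+w])
cv2.imwrite("pics/c1.png",np.vstack([np.hstack([cr(im,296,242),cr(im,437,238)]),np.hstack([cr(sm,*a,60,45),cr(sm,*b,60,45)])]))
for t,z in(("grip",.087),("ring_bay",.023),("window",.048),("other_bay",.023)):
    for p in place_of("side",t)[:4]:
        u,v=p["location"];print(t,round(p["conf"],2),np.round([u,v]),px2w(s,u,v,z).round(3),px2w(s,u,v).round(3))
for n,c in(("scene",c),("side",s)):
  for p in cut_out(n,"grip")[:3]:
    v,u=np.nonzero(p["pixels"]);P=np.array([px2w(c,*x) for x in zip(u,v)]);
    print(n,p["box"],round(p["conf"],2),len(P))
    for lo,hi in((.096,.106),(.06,.095)):
        T=P[(P[:,2]>lo)&(P[:,2]<hi)]
        if len(T)>3:
            m=T.mean(0);w,V=np.linalg.eigh(np.cov(T[:,:2].T));print(len(T),m.round(3),np.sqrt(w*12).round(3),np.degrees(np.arctan2(*V[::-1,1])).round(1))
```

```text
(np.float64(346.5773132813733), np.float64(230.59955908840183)) (np.float64(285.93033108979273), np.float64(127.7960475768574)) [ 0.19820691 -0.5944322   0.64859309]
grip 0.74 [346. 212.] [ 0.471 -0.158  0.087] [ 0.464 -0.17   0.102]
grip 0.73 [276. 362.] [ 0.225 -0.376  0.087] [ 0.225 -0.38   0.098]
grip 0.18 [370. 213.] [ 0.514 -0.185  0.087] [ 0.551 -0.137  0.02 ]
ring_bay 0.74 [312. 355.] [ 0.288 -0.369  0.023] [ 0.289 -0.367  0.017]
ring_bay 0.64 [345. 215.] [ 0.493 -0.117  0.023] [ 0.459 -0.173  0.096]
window 0.82 [371. 211.] [ 0.54  -0.15   0.048] [ 0.551 -0.136  0.029]
window 0.63 [313. 350.] [ 0.29  -0.371  0.048] [ 0.293 -0.363  0.026]
other_bay 0.89 [295. 126.] [0.536 0.267 0.023] [0.535 0.264 0.026]
scene [261.2, 214.4, 331.3, 267.2] 0.97 2073
69 [ 0.474 -0.164  0.1  ] [0.014 0.049] 61.6
225 [ 0.477 -0.164  0.078] [0.006 0.052] 64.8
scene [177.5, 179.7, 238.8, 226.5] 0.75 1495
32 [ 0.234 -0.374  0.1  ] [0.011 0.05 ] -177.4
54 [ 0.25  -0.372  0.078] [0.006 0.014] 94.4
side [303.7, 198.9, 389.9, 269.4] 0.96 4220
125 [ 0.469 -0.164  0.099] [0.014 0.053] 64.2
94 [ 0.46  -0.179  0.077] [0.014 0.043] 75.4
side [221.9, 321.0, 336.2, 399.5] 0.64 6654
320 [ 0.226 -0.374  0.099] [0.014 0.05 ] -177.7
290 [ 0.226 -0.38   0.078] [0.003 0.051] -178.0
```

View pics/c1.png

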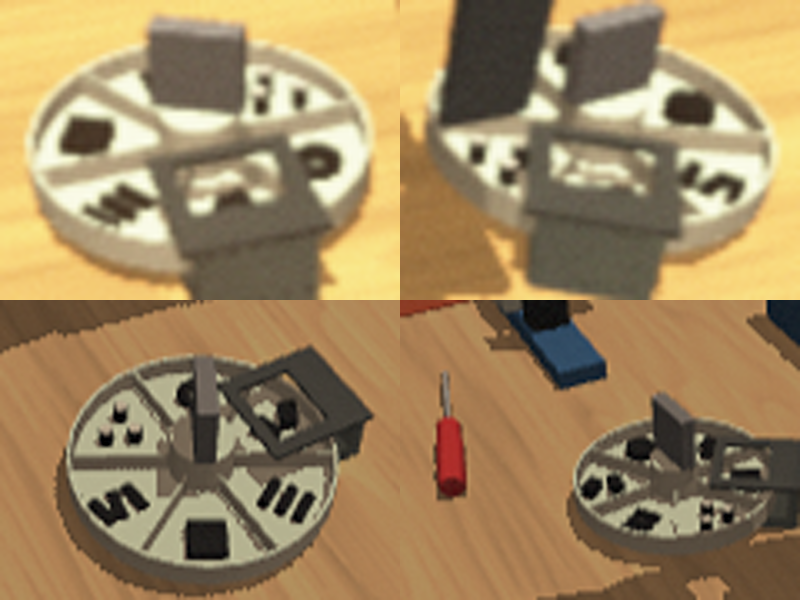

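Candidates for the wanted wheel:
- Orange wheel (209,207): a look-alike, so I leave it alone.
- White wheel A (296,240): the crop shows a ring with a hole at scene pixel ≈(320,245), right beside the window. This is the target.
- White wheel B (437,237): only solid discs, blocks and so on. This is the other carousel.

The axis of A is ≈(0.4715,-0.165). The bar is at ≈63°, the ring at ≈64° with a radius of 61 mm, and the window at ≈10°.

Run:
```python
from h import *
s=sense();print(s["t"],np.round(s["tool_pos"],4),np.round(s["tool_rot"],3),s["finger_gap"])
# wheel axis from rim circle + window from plate depth pts, scene+side
for n in("scene","side"):
    c=read_camera(n);v,u=np.mgrid[0:400,0:640];z=c["z_map"]
    r=np.stack([(u-c["cx"])/c["fx"],-(v-c["cy"])/c["fy"],-np.ones(u.shape)],-1)
    P=(r@np.array(c["rotation"]).T)*z[...,None]+c["origin"]
    d=np.hypot(P[...,0]-.4715,P[...,1]+.165);m=(z>0)&(d<.115)&(d>.03)&(abs(P[...,2]-.048)<.006)&(c["pixels"].max(-1)<140)
    T=P[m][:,:2].astype(np.float32);b=cv2.minAreaRect(T);print(n,len(T),b)
    m=(z>0)&(d<.097)&(d>.08)&(abs(P[...,2]-.033)<.003)&(c["pixels"].min(-1)>90);T=P[m]
    A=np.c_[T[:,:2],np.ones(len(T))];q=np.linalg.lstsq(A,(T[:,:2]**2).sum(1),rcond=None)[0];print("rim",len(T),q[:2]/2,np.sqrt(q[2]+(q[:2]**2).sum()/4))
```

```text
0.9 [ 0.7    -0.      0.2279] [[ 0.  1. -0.]
 [ 1. -0. -0.]
 [-0. -0. -1.]] 0.997590214884907
scene 450 ((0.5413842797279358, -0.16069161891937256), (0.08291518688201904, 0.07380343228578568), 0.6407893896102905)
rim 203 [ 0.47117907 -0.16270116] 0.08763005334005622
side 627 ((0.5416823625564575, -0.16107594966888428), (0.07919184863567352, 0.07591043412685394), 0.654464840888977)
rim 283 [ 0.47008881 -0.16313568] 0.08789550276277512
```

>>> move_arm([
  {"gripper": -1, "delta_pos": [-0.1635, -0.229, 0.02], "spin": 0.47},
  {"gripper": -1, "delta_pos": [-0.1635, -0.229, 0.02], "spin": 0.47},
  {"gripper": -1, "delta_pos": [-0.1635, -0.229, 0.02], "spin": 0.47},
  {"gripper": -1, "delta_pos": [-0.1635, -0.229, 0.02], "spin": 0.47},
  {"gripper": -1, "delta_pos": [-0.1635, -0.229, 0.02], "spin": 0.47},
])

```text
t: 1.5
tool_pos: [0.4954, -0.1456, 0.2102]
tool_rot: [[0.453, 0.891, 0.0], [0.891, -0.453, -0.0], [-0.0, 0.0, -1.0]]
force: [0.3, -0.8, 0.2]
finger_gap: 0.997
gripper_force: 0.0
```

>>> move_arm([
  {"gripper": -1, "delta_pos": [0, 0, 0], "spin": 0},
  {"gripper": -1, "delta_pos": [0, 0, 0], "spin": 0},
])

```text
t: 1.7
tool_pos: [0.4969, -0.1455, 0.2106]
tool_rot: [[0.454, 0.891, 0.001], [0.891, -0.454, -0.0], [0.0, 0.001, -1.0]]
force: [0.1, -0.2, -0.9]
finger_gap: 0.998
gripper_force: 0.0
```

```bash
cat > w.py <<'E'
from h import *
import sys
c=read_camera("wrist");im=c["pixels"][:,:,::-1].copy()
for t,z in(("grip",.087),("ring_bay",.023),("window",.048)):
    for p in place_of("wrist",t)[:2]:
        u,v=p["location"];print(t,round(p["conf"],2),np.round([u,v]),px2w(c,u,v,z).round(4))
v,u=np.mgrid[0:400,0:640];z=c["z_map"]
r=np.stack([(u-c["cx"])/c["fx"],-(v-c["cy"])/c["fy"],-np.ones(u.shape)],-1)
P=(r@np.array(c["rotation"]).T)*z[...,None]+c["origin"]
d=np.hypot(P[...,0]-.471,P[...,1]+.1635)
def rect(n,m):
    m=cv2.morphologyEx(m.astype(np.uint8),cv2.MORPH_OPEN,np.ones((3,3)));k,l,st,_=cv2.connectedComponentsWithStats(m)
    if k<2:return print(n,"none")
    m=l==1+st[1:,4].argmax();print(n,m.sum(),cv2.minAreaRect(P[m][:,:2].astype(np.float32)),P[m].mean(0).round(4))
    return m
rect("plate",(z>0)&(d<.125)&(d>.028)&(abs(P[...,2]-.048)<.005))
rect("bar",(z>0)&(d<.04)&(abs(P[...,2]-.1)<.006))
cv2.imwrite(sys.argv[1],im)
s=sense();print(s["t"],np.round(s["tool_pos"],4),np.round(s["tool_rot"],3).tolist(),np.round(s["force"],1))
E
python3 w.py pics/w1.png
```

```text
grip 0.93 [306. 224.] [ 0.4689 -0.163   0.087 ]
ring_bay 0.68 [309. 159.] [ 0.4975 -0.1085  0.023 ]
window 0.76 [354. 187.] [ 0.5326 -0.159   0.048 ]
plate 2748 ((0.5414198040962219, -0.16002027690410614), (0.0771326795220375, 0.07472574710845947), 1.1896723508834839) [ 0.5469 -0.1586  0.0499]
bar 658 ((0.4701279401779175, -0.1611102819442749), (0.049776263535022736, 0.013992547988891602), 63.86422348022461) [ 0.471  -0.1598  0.1016]
1.9 [ 0.4981 -0.1444  0.2104] [[0.452, 0.892, 0.0], [0.892, -0.452, -0.0], [0.0, 0.0, -1.0]] [1.3 0.7 0.3]
```

View pics/w1.png

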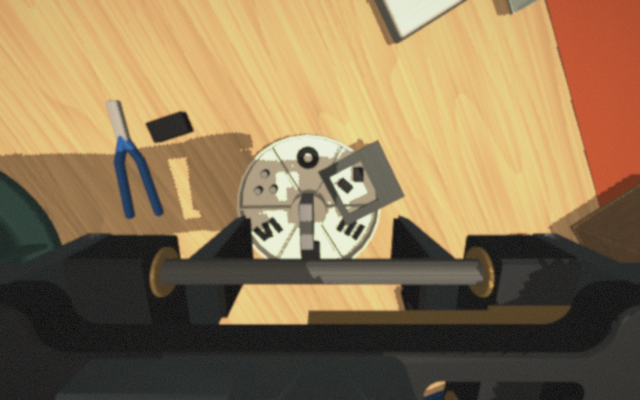

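The wrist view shows wheel A at (310,195), with the ring and its hole at (308,158), the plate at (362,182) and the bar at (307,222). The bar is at 63.9°, the ring at 63.5° and the window at ≈1.4°, so the wheel must turn 1.09 rad clockwise.

>>> move_arm([
  {"gripper": -1, "delta_pos": [-0.0284, -0.017, 0.03], "spin": -0.013},
  {"gripper": -1, "delta_pos": [-0.0284, -0.017, 0.03], "spin": -0.013},
  {"gripper": -1, "delta_pos": [-0.0284, -0.017, 0.03], "spin": -0.013},
  {"gripper": -1, "delta_pos": [-0.0284, -0.017, 0.03], "spin": -0.013},
])

```text
t: 2.3
tool_pos: [0.4703, -0.1624, 0.1809]
tool_rot: [[0.441, 0.898, 0.001], [0.898, -0.441, -0.0], [0.0, 0.001, -1.0]]
force: [-0.1, -0.4, -0.4]
finger_gap: 1.0
gripper_force: 0.0
```

>>> move_arm([
  {"gripper": -1, "delta_pos": [0, 0, 0.03], "spin": 0},
  {"gripper": -1, "delta_pos": [0, 0, 0.06], "spin": 0},
  {"gripper": -1, "delta_pos": [0, 0, 0.08], "spin": 0},
  {"gripper": -1, "delta_pos": [0, 0, 0.096], "spin": 0},
  {"gripper": -1, "delta_pos": [0, 0, 0.096], "spin": 0},
])

```text
t: 2.8
tool_pos: [0.4691, -0.1619, 0.0831]
tool_rot: [[0.441, 0.898, -0.002], [0.898, -0.441, 0.001], [-0.0, -0.002, -1.0]]
force: [-0.9, 0.1, 0.2]
finger_gap: 0.999
gripper_force: 0.0
```

>>> move_arm([
  {"gripper": 1, "delta_pos": [0, 0, 0], "spin": 0},
  {"gripper": 1, "delta_pos": [0, 0, 0], "spin": 0},
  {"gripper": 1, "delta_pos": [0, 0, 0], "spin": 0},
  {"gripper": 1, "delta_pos": [0, 0, 0], "spin": 0},
  {"gripper": 1, "delta_pos": [0, 0, 0], "spin": 0},
], grip_force=25)

```text
t: 3.3
tool_pos: [0.4692, -0.1626, 0.0846]
tool_rot: [[0.441, 0.897, 0.001], [0.897, -0.441, -0.0], [0.0, 0.001, -1.0]]
force: [-0.5, -0.3, 0.6]
finger_gap: 0.591
gripper_force: 0.0
```

>>> move_arm([
  {"gripper": 1, "delta_pos": [0, 0, 0], "spin": 0},
  {"gripper": 1, "delta_pos": [0, 0, 0], "spin": 0},
  {"gripper": 1, "delta_pos": [0, 0, 0], "spin": 0},
  {"gripper": 1, "delta_pos": [0, 0, 0], "spin": 0},
  {"gripper": 1, "delta_pos": [0, 0, 0], "spin": 0},
])

```text
t: 3.8
tool_pos: [0.4697, -0.1628, 0.0843]
tool_rot: [[0.441, 0.897, 0.001], [0.897, -0.441, -0.001], [0.0, 0.002, -1.0]]
force: [23.6, -12.3, -20.4]
finger_gap: 0.153
gripper_force: 13.1
```

>>> move_arm([
  {"gripper": 1, "delta_pos": [0, 0.001, 0], "spin": 0},
  {"gripper": 1, "delta_pos": [0, 0.001, 0], "spin": 0},
])

```text
t: 4.0
tool_pos: [0.4699, -0.163, 0.0842]
tool_rot: [[0.441, 0.897, -0.0], [0.897, -0.441, 0.0], [-0.0, -0.0, -1.0]]
force: [-1.2, -1.0, 4.1]
finger_gap: 0.154
gripper_force: 25.0
```

Gripped and centred, with low side force. Next I turn it, starting with half and checking the forces.

>>> move_arm([
  {"gripper": 1, "delta_pos": [0, 0, 0], "spin": 0.1},
  {"gripper": 1, "delta_pos": [0, 0, 0], "spin": 0.2},
  {"gripper": 1, "delta_pos": [0, 0, 0], "spin": 0.3},
  {"gripper": 1, "delta_pos": [0, 0, 0], "spin": 0.4},
  {"gripper": 1, "delta_pos": [0, 0, 0], "spin": 0.5},
])

```text
t: 4.5
tool_pos: [0.4696, -0.1627, 0.0842]
tool_rot: [[0.82, 0.573, -0.001], [0.573, -0.82, 0.0], [-0.0, -0.001, -1.0]]
force: [-3.0, 2.8, 6.8]
finger_gap: 0.153
gripper_force: 25.0
```

>>> move_arm([
  {"gripper": 1, "delta_pos": [0, 0, 0], "spin": 0.12},
  {"gripper": 1, "delta_pos": [0, 0, 0], "spin": 0.24},
  {"gripper": 1, "delta_pos": [0, 0, 0], "spin": 0.36},
  {"gripper": 1, "delta_pos": [0, 0, 0], "spin": 0.48},
  {"gripper": 1, "delta_pos": [0, 0, 0], "spin": 0.59},
])

```text
t: 5.0
tool_pos: [0.4694, -0.1623, 0.0843]
tool_rot: [[1.0, 0.019, -0.001], [0.019, -1.0, 0.001], [-0.001, -0.001, -1.0]]
force: [-3.0, 9.3, 9.2]
finger_gap: 0.152
gripper_force: 25.0
```

>>> move_arm([
  {"gripper": 1, "delta_pos": [0, 0, 0], "spin": 0},
  {"gripper": 1, "delta_pos": [0, 0, 0], "spin": 0},
  {"gripper": 1, "delta_pos": [0, 0, 0], "spin": 0},
])

```text
t: 5.3
tool_pos: [0.4694, -0.1623, 0.0842]
tool_rot: [[1.0, 0.023, -0.001], [0.023, -1.0, 0.001], [-0.001, -0.001, -1.0]]
force: [-3.1, 8.2, 8.6]
finger_gap: 0.156
gripper_force: 25.0
```

```bash
python3 w.py pics/w2.png
```

```text
grip 0.73 [322. 248.] [ 0.471  -0.1618  0.087 ]
ring_bay 0.82 [322. 141.] [ 0.5305 -0.1605  0.023 ]
window 0.67 [324. 142.] [ 0.5317 -0.1616  0.048 ]
plate 9024 ((0.5416386723518372, -0.1599406898021698), (0.07718998938798904, 0.0746479406952858), 1.353132724761963) [ 0.5488 -0.1598  0.0501]
bar 1441 ((0.48366397619247437, -0.15976935625076294), (0.029330899938941002, 0.02686271443963051), 56.1173095703125) [ 0.4849 -0.1612  0.1013]
5.5 [ 0.4694 -0.1623  0.0842] [[1.0, 0.023, -0.001], [0.023, -1.0, 0.001], [-0.001, -0.001, -1.0]] [-3.   7.8  8.2]
```

View pics/w2.png

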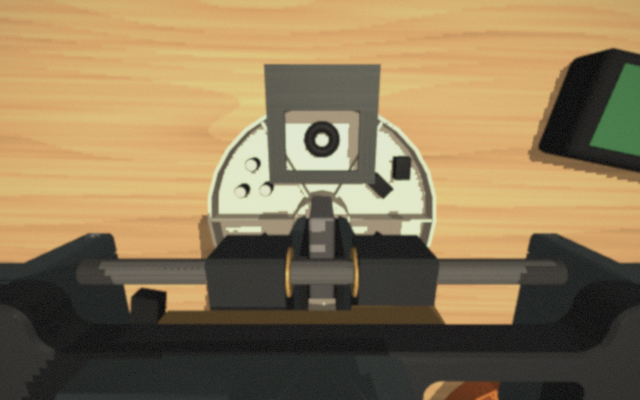

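The ring sits whole at (322,140), in the middle of the window opening (322,142). I'll release and retreat straight up.

>>> move_arm([
  {"gripper": -1, "delta_pos": [0, 0, 0], "spin": 0},
  {"gripper": -1, "delta_pos": [0, 0, 0], "spin": 0},
  {"gripper": -1, "delta_pos": [0, 0, 0], "spin": 0},
  {"gripper": -1, "delta_pos": [0, 0, 0], "spin": 0},
  {"gripper": -1, "delta_pos": [0, 0, 0], "spin": 0},
])

```text
t: 6.0
tool_pos: [0.4699, -0.163, 0.0842]
tool_rot: [[1.0, 0.024, -0.0], [0.024, -1.0, -0.0], [-0.0, 0.0, -1.0]]
force: [-0.1, -0.9, 0.2]
finger_gap: 0.556
gripper_force: 0.0
```

>>> move_arm([
  {"gripper": -1, "delta_pos": [0, 0, 0], "spin": 0},
  {"gripper": -1, "delta_pos": [0, 0, 0], "spin": 0},
  {"gripper": -1, "delta_pos": [0, 0, -0.03], "spin": 0},
  {"gripper": -1, "delta_pos": [0, 0, -0.07], "spin": 0},
  {"gripper": -1, "delta_pos": [0, 0, -0.11], "spin": 0},
])

```text
t: 6.5
tool_pos: [0.4695, -0.1628, 0.1952]
tool_rot: [[1.0, 0.024, -0.001], [0.024, -1.0, 0.0], [-0.001, -0.0, -1.0]]
force: [1.3, 0.9, 0.2]
finger_gap: 0.987
gripper_force: 0.0
```

>>> move_arm([
  {"gripper": -1, "delta_pos": [0, 0, 0], "spin": 0},
  {"gripper": -1, "delta_pos": [0, 0, 0], "spin": 0},
  {"gripper": -1, "delta_pos": [0, 0, 0], "spin": 0},
])

```text
t: 6.8
tool_pos: [0.4693, -0.1627, 0.1932]
tool_rot: [[1.0, 0.024, -0.001], [0.024, -1.0, 0.001], [-0.001, -0.001, -1.0]]
force: [-0.1, -0.6, -0.7]
finger_gap: 1.0
gripper_force: 0.0
```

```bash
python3 w.py pics/w3.png
```

```text
grip 0.98 [322. 203.] [ 0.4679 -0.1622  0.087 ]
ring_bay 0.76 [324. 133.] [ 0.5336 -0.1628  0.023 ]
window 0.76 [322. 133.] [ 0.5341 -0.1601  0.048 ]
plate 3595 ((0.5414496064186096, -0.15983031690120697), (0.07590053230524063, 0.07417543232440948), 1.325503945350647) [ 0.5477 -0.1596  0.0501]
bar 770 ((0.47096917033195496, -0.16130279004573822), (0.0484018549323082, 0.01339805033057928), 1.005252718925476) [ 0.4718 -0.1612  0.1019]
7.0 [ 0.4695 -0.1628  0.1932] [[1.0, 0.024, -0.002], [0.024, -1.0, 0.001], [-0.002, -0.001, -1.0]] [ 0.  -1.   0.1]
```

View pics/w3.png

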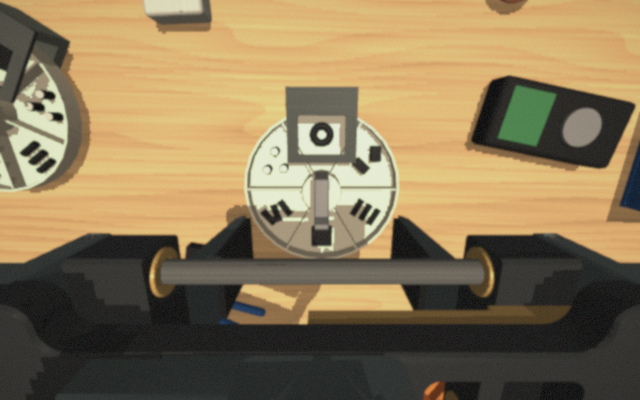

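With the gripper clear, the ring at (322,133) is centred in the window (322,134). The bar is at 1.0° and the plate at 1.3°. I'm handing it in.

```bash
python3 -c "
from bench import *
print(sign_off())"
```

```text
the job is handed in; nothing more can be done
None
```

The ring core now sits centred in its carousel's window frame (bar within about 0.5° of the window), the grip is released with the arm clear above it, the other wheel was never touched, and the job is handed in; no verdict was returned.

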